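# Count to the third gap by touch and push the balm tin in

### The job

Find the blue-lidded tin's place in the grey divider rack by touch: begin with the end wall beside the orange tub and run one fingertip along the tops of the dividers, touching the first, second and third in turn while the tin stays where it is. Then push the tin along the shelf, never picking it up, into the third gap from that end (the one just beyond the third divider), right back against the back wall. Leave the tub, canister, ring dish and tweezers where they are.

Things in the scene. Friction and masses are not known exactly. Their poses are not given: they have to be found in the camera images.
- rack: Grey plastic divider rack fixed on the shelf (z = 0): seven upright dividers joined by one back wall make six equal gaps in a row, 38 mm wide and 45 mm deep, open above and at the front. 270 mm wide, 53 mm deep, 40 mm high. Origin: at shelf level in the middle of the line of divider fronts; x points into the gaps (the back wall's inner face is at x = 45 mm), y runs along the row to the left as the robot sees it, z up. Gap middles are at y = 110, 66, 22, -22, -66, -110 mm.
- divider1: Divider 1 of the rack, numbered from its +y end to its -y end (1 and 7 are the end walls): a fixed upright wall 6 mm thick, 45 mm long and 40 mm high with a rounded front. Origin: shelf level, at its front end; axes as the rack's, so the wall runs along x from 0 to 45 mm. Next divider 44 mm on.
- divider2: Divider 2 of the rack, numbered from its +y end to its -y end (1 and 7 are the end walls): a fixed upright wall 6 mm thick, 45 mm long and 40 mm high with a rounded front. Origin: shelf level, at its front end; axes as the rack's, so the wall runs along x from 0 to 45 mm. Next divider 44 mm on.
- divider3: Divider 3 of the rack, numbered from its +y end to its -y end (1 and 7 are the end walls): a fixed upright wall 6 mm thick, 45 mm long and 40 mm high with a rounded front. Origin: shelf level, at its front end; axes as the rack's, so the wall runs along x from 0 to 45 mm. Next divider 44 mm on.
- divider4: Divider 4 of the rack, numbered from its +y end to its -y end (1 and 7 are the end walls): a fixed upright wall 6 mm thick, 45 mm long and 40 mm high with a rounded front. Origin: shelf level, at its front end; axes as the rack's, so the wall runs along x from 0 to 45 mm. Next divider 44 mm on.
- divider5: Divider 5 of the rack, numbered from its +y end to its -y end (1 and 7 are the end walls): a fixed upright wall 6 mm thick, 45 mm long and 40 mm high with a rounded front. Origin: shelf level, at its front end; axes as the rack's, so the wall runs along x from 0 to 45 mm. Next divider 44 mm on.
- divider6: Divider 6 of the rack, numbered from its +y end to its -y end (1 and 7 are the end walls): a fixed upright wall 6 mm thick, 45 mm long and 40 mm high with a rounded front. Origin: shelf level, at its front end; axes as the rack's, so the wall runs along x from 0 to 45 mm. Next divider 44 mm on.
- divider7: Divider 7 of the rack, numbered from its +y end to its -y end (1 and 7 are the end walls): a fixed upright wall 6 mm thick, 45 mm long and 40 mm high with a rounded front. Origin: shelf level, at its front end; axes as the rack's, so the wall runs along x from 0 to 45 mm. Next divider 44 mm on.
- tin: Small round tin with a blue lid, diameter 30 mm, 24 mm high, about 50 g, standing upright and loose on the shelf in front of the rack. Origin: centre of its underside; z up.
- tub: Orange plastic hair tie tub, diameter 70 mm at the rim, 55 mm high, loose, standing beside one end of the rack, either end. Marks the end to count from. Origin: centre of its underside.
- canister: Chrome cylindrical swab canister, diameter 62 mm, 68 mm high, loose, beside the other end of the rack. Origin: centre of its underside.
- dish: Blue ceramic ring dish, diameter 90 mm, 22 mm high, loose, behind the rack. Origin: centre of its underside.
- tweezers: Dark steel tweezers lying flat, 97 mm long (their x axis), 12 mm wide, 8 mm high, loose, in front and to the right (-y) of the rack. Origin: near the middle, on the underside.

How it is judged:
On the way, in this order (a step that is already met when the one before it is completed fails the run):
1. a finger touches the first divider from the orange tub's end, the tin not yet moved (under 15 mm) (distance of tin from where it was at the start of the episode below 0.015 m and ((y of tub in the frame of rack above 0 m and contact force between the fingers and divider1 above 0.3 N) or (y of tub in the frame of rack below 0 m and contact force between the fingers and divider7 above 0.3 N))), for 0.04 s.
2. a finger touches the second divider from the orange tub's end, the tin not yet moved (under 15 mm) (distance of tin from where it was at the start of the episode below 0.015 m and ((y of tub in the frame of rack above 0 m and contact force between the fingers and divider2 above 0.3 N) or (y of tub in the frame of rack below 0 m and contact force between the fingers and divider6 above 0.3 N))), for 0.04 s.
3. a finger touches the third divider from the orange tub's end, the tin not yet moved (under 15 mm) (distance of tin from where it was at the start of the episode below 0.015 m and ((y of tub in the frame of rack above 0 m and contact force between the fingers and divider3 above 0.3 N) or (y of tub in the frame of rack below 0 m and contact force between the fingers and divider5 above 0.3 N))), for 0.04 s.
At the end, for the whole second after the job is handed in: The tin stands upright on the shelf, at rest, in the third gap counted from the orange tub's end, within 7 mm of touching the back wall; the tub, canister, dish and tweezers are within 20 mm of where they started (x of tin in the frame of rack between 0.022 and 0.036 m and ((y of tub in the frame of rack above 0 m and y of tin in the frame of rack between 0.01 and 0.034 m) or (y of tub in the frame of rack below 0 m and y of tin in the frame of rack between -0.034 and -0.01 m)) and angle between tin's own z axis and vertical below 0.1 rad and height (world z) of tin below 0.005 m and linear speed of tin below 0.01 m/s and distance of each of tub, canister, dish, tweezers from where it was at the start of the episode below 0.02 m).
It fails at once if the tin is lifted off the shelf (height (world z) of tin above 0.006 m).
It fails at once if the tin is tipped over (angle between tin's own z axis and vertical above 0.5 rad).
It fails at once if the orange tub, canister, ring dish or tweezers are displaced by more than 20 mm (distance of any of tub, canister, dish, tweezers from where it was at the start of the episode above 0.02 m).
It fails at once if the tub or canister is tipped (angle between any of tub, canister's own z axis and vertical above 0.35 rad).
It also fails if it takes over 64 s, if anything falls off the work surface, if the arm or the gripper's body presses on something with over 40 N, if the wrist force passes 120 N, or if a joint passes its speed limit or range.

### The arm

A 6-joint arm with a two-finger parallel gripper is mounted at the origin on the work surface. World frame = base frame: x ahead of the robot, y to its left, z up, the work surface at z = 0. Lengths are in m, angles in rad, forces in N, time in s.
With the tool pointing down it reaches from about 0.375 to 0.9 m from the base axis. Payload 3.1 kg.
Tool frame: the origin (TCP) lies on the centre line of the jaws, within the pads' length; the fingertips stand 22 mm ahead of it and the grasp point (between the pads) lies 3 mm ahead of it; z points along the fingers, x is the direction in which the jaws open and shut, and the axes are right-handed (so a half turn about z gives the same grasp; the last joint's range is limited). The gripper opens to 87 mm and grips with 3 to 60 N. Pads are 19 mm wide; open, the fingers measure 117 mm over their backs; the gripper's body (75 mm by 190 mm) begins 51 mm behind the grasp point.
Start: joints at [-1.317, 0.527, 1.433, -0, 1.181, -0.178], TCP at [0.262, -0.568, 0.245] pointing down, gripper open.
Joint ranges: [-3.08, 3.08], [-0.75, 2.2], [0.22, 2.44], [-1.43, 4.57], [0, 2.65], [-2.85, 2.85]. Speed limits (rad/s): [2.79, 2.79, 3.14, 3.14, 3.14, 3.14].

### API

Orientations are given as a unit quaternion [x, y, z, w].
In Python, from rig import robot, camera, order gives the robot as it stands.
- The arm moves only by the shell command python3 -m pendant 'ROWS' [OPENING] [FORCE]. ROWS is JSON, a list of rows, each a list of 2 entries, a list of its own where there are three numbers: the shift along the tool's x, y, z in mm, then the turn about the tool's z in degrees. A call has 1 to 8 rows; each row shifts and turns the commanded pose from where the row before left it, along the tool's axes as they then stand; what a row does not reach is not made up. A row lasts 1/8 s, in which the tool goes at most 62.5 mm and 10.7 degrees, less where a joint would pass 70% of its speed; a pose out of reach is approached as far as the arm can. A call with a gripper value outside its range is refused whole. OPENING is the finger opening in mm, from 0 to 87, set as the call begins (- or left out, the last holds). The fingers move at their own pace and stop on an object; FORCE is the grip in N (left out, the last holds). Time passes only in rows, so rows that do not move let the fingers close. It gives the time, the measured TCP pose, the force and the opening at its end, in the units of the state.
- robot.get_obs(): the state, without advancing time (a new reading comes with each control period).
- camera(name): name is "scene" or "side" or "wrist"; returns a dict with "pixels" (400x640x3 uint8, blue, green, red), "mtx" (3x3 intrinsics, pixels), "k1" (the pictures are not rectified: a ray, as slopes to the right and down, at radius r is drawn at 1 + k1 r^2 times it, then the intrinsics apply), "R" (3x3) and "t" (3): a world point X has camera coordinates R X + t. Camera axes: x right, y down, z forward; pixel columns grow to the right and rows downward; lengths in m; the calibration is good to about 2 mm. A picture is of the moment at which its call begins. There is no depth.
- order.hand_in(): hands the job in, once; it reports no verdict.
The state is a dict: "time": time; "q": joint angles; "joint_velocities": joint speeds; "joint_torque": joint torques, N m; "position": TCP position; "tool_rot": TCP orientation; "ft_force": force on the tool from outside, world axes, zero at the start; "moment": the same for the moment, N m; "grip_width": finger opening in m.
Only numpy, scipy, OpenCV 4.12 (cv2) and the standard library are available. Lean on these libraries where they do the work, as an engineer would, in place of code of your own. Each camera call takes 0.05 s, during which the arm holds its last target. There are 200 camera calls.

## Working session

There is one attempt and no reset: what is moved stays moved. The work goes in short steps, Python scripts to look and compute and a shell command to move; the robot and the scene stay as the last step left them, time stands still between calls to the robot, and variables do not carry over. Pictures are saved under pics/ and viewed, about 8 in all and at most 12, crops included, and the job is handed in when it is done.

```bash
mkdir -p pics; ls; python3 - <<'E'
from rig import robot,camera
import cv2
o=robot.get_obs();print(o)
for n in("scene","side"):
    c=camera(n);cv2.imwrite(f"pics/{n}0.png",c["pixels"]);print(n,c["mtx"],c["k1"],c["R"],c["t"])
E
```

```text
pics
{'time': 0.0, 'q': array([-1.31750963e+00,  5.28434650e-01,  1.43391614e+00, -4.21407801e-05,
        1.18138044e+00, -1.78519440e-01]), 'joint_velocities': array([-0.00106074,  0.00122784, -0.00066759, -0.00059766, -0.00219225,
        0.00018227]), 'joint_torque': array([ 3.70710786e-04, -4.40042388e+01, -1.76593190e+01,  6.32211403e-02,
        5.83368691e-02, -1.79822982e-04]), 'position': array([ 0.26139955, -0.56695006,  0.24358654]), 'tool_rot': array([ 8.42177175e-01, -5.39199836e-01, -7.97083668e-04, -7.13029604e-04]), 'ft_force': array([0.31328359, 0.29618147, 0.77794834]), 'moment': array([-0.00779226,  0.00908793,  0.00807164]), 'grip_width': 0.08718011139658664}
scene [[390.39890993   0.         319.14710233]
 [  0.         390.39890993 201.31922228]
 [  0.           0.           1.        ]] -0.07776911625454555 [[-0.86418866  0.50303873 -0.01140159]
 [ 0.37390875  0.6268586  -0.68354995]
 [-0.33670491 -0.59497927 -0.72981468]] [ 0.52979481 -0.18204479  1.09990843]
side [[384.20513919   0.         316.16679396]
 [  0.         384.20513919 204.39485459]
 [  0.           0.           1.        ]] -0.021125809384330525 [[ 0.96876827 -0.24791074  0.00532095]
 [-0.15746095 -0.63160826 -0.75912914]
 [ 0.19155702  0.73458238 -0.6509183 ]] [-0.58770646  0.11986821  0.61115782]
```

View pics/scene0.png

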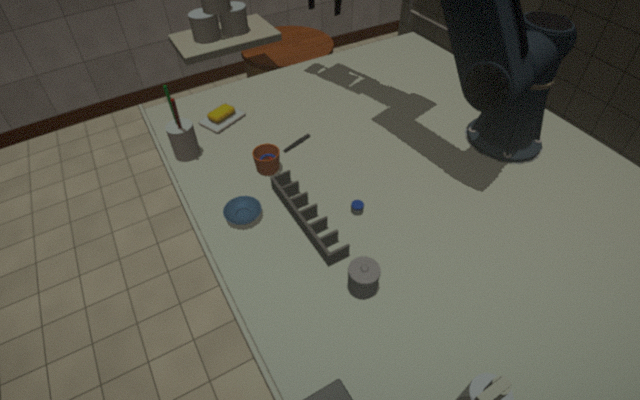

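View pics/side0.png

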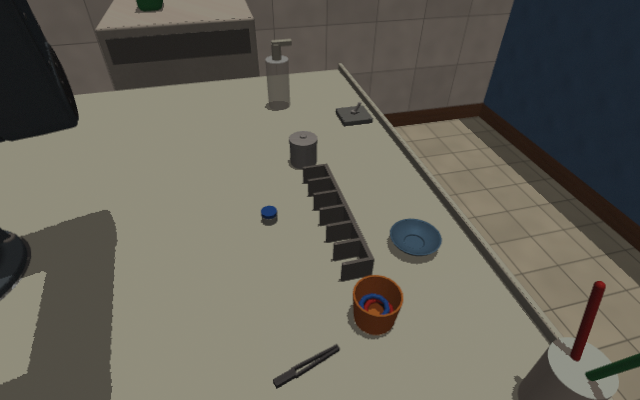

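Both views show the orange tub at the -y end (scene ~(266,160), side ~(377,305)), the tin at scene (357,207) and side (269,214), and the tweezers near the tub. So the dividers to touch are 7, 6 and 5, and the target gap is at y = -22.

```bash
cat >h.py <<'E'
import numpy as np,cv2
from rig import robot,camera
from scipy.spatial.transform import Rotation as Rn
def ray(c,uv):
    x=(np.array(uv,float)-c["mtx"][:2,2])/c["mtx"][[0,1],[0,1]]
    s=x.copy()
    for _ in range(20): s=x/(1+c["k1"]*(s@s))
    d=c["R"].T@np.array([*s,1]); return -c["R"].T@c["t"],d
def at(c,uv,z):
    o,d=ray(c,uv); return (o+d*(z-o[2])/d[2])
def mask(c,lo,hi,roi):
    h=cv2.cvtColor(c["pixels"],cv2.COLOR_BGR2HSV);m=cv2.inRange(h,lo,hi);k=np.zeros_like(m)
    x0,y0,x1,y1=roi;k[y0:y1,x0:x1]=255;return m&k
def cen(m):
    n,l,s,ce=cv2.connectedComponentsWithStats(m);i=1+np.argmax(s[1:,4]);return ce[i],s[i]
E
python3 - <<'E'
from h import *
for n,r in(("scene",(340,190,375,225)),("side",(250,195,290,230))):
    c=camera(n);m=mask(c,(105,110,40),(130,255,255),r);u,s=cen(m);print(n,u,s,at(c,u,.022))
    x0,y0,w,h=(265,165,90,105) if n=="scene" else (295,155,85,130)
    k=6 if n=="scene" else 4.6
    cv2.imwrite(f"pics/{n}1.png",cv2.resize(cv2.convertScaleAbs(c["pixels"][y0:y0+h,x0:x0+w],alpha=1.5),None,fx=k,fy=k,interpolation=cv2.INTER_CUBIC))
E
```

```text
scene [357.11538462 204.5       ] [352 200  11  10  78] [0.52055858 0.01559199 0.022     ]
side [268.49367089 211.84177215] [261 206  16  13 158] [0.51929551 0.01222838 0.022     ]
```

View pics/side1.png

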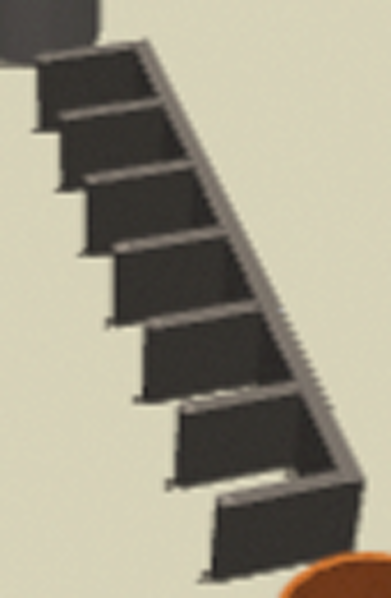

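View pics/scene1.png

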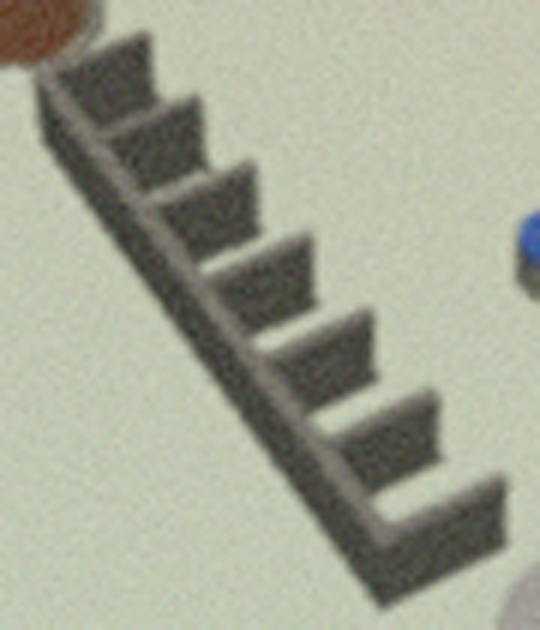

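Both crops show all seven divider front-top corners clearly, at side crop D1 (38,60) to D7 (218,499) and scene crop D7 (148,37) to D1 (505,480). I'll triangulate them.

```bash
cat >rack.py <<'E'
from h import *
S=[(38,60),(60,117),(86,180),(116,246),(148,324),(182,408),(218,499)]
C=[(505,480),(437,393),(372,314),(312,238),(255,166),(199,99),(148,37)]
c1,c2=camera("side"),camera("scene")
f=lambda p,k,o:(np.array(p)+.5)/k-.5+np.array(o)
yy=np.arange(3,-4,-1)*.044
def fit(A,nm):
    ym=yy; B=np.c_[0*ym,ym]; a=A[:,:2].mean(0); 
    H=B.T@(A[:,:2]-a); th=np.arctan2(H[1,1]*1,-H[1,0]) 
    th=np.arctan2(-H[1,0],H[1,1]); R=np.array([[np.cos(th),-np.sin(th)],[np.sin(th),np.cos(th)]])
    print(nm,"front mid",a,"yaw deg",np.degrees(th),"resid mm",np.round(1e3*(A[:,:2]-a-B@R.T),1).tolist(),"span",np.linalg.norm(A[0]-A[-1]))
    return a,th
A1=np.array([at(c1,f(p,4.6,(295,155)),.04) for p in S]);A2=np.array([at(c2,f(p,6,(265,165)),.04) for p in C])
fit(A1,"side");fit(A2,"scene");fit((A1+A2)/2,"mean")
def tri(u1,u2):
    (a,d),(b,e)=ray(c1,u1),ray(c2,u2);t=np.linalg.lstsq(np.c_[d,-e],b-a,rcond=None)[0];return (a+d*t[0]+b+e*t[1])/2
print([tri(f(p,4.6,(295,155)),f(q,6,(265,165))).round(4).tolist() for p,q in zip(S,C)])
for c,lo,hi,r,z,n in((c1,(0,150,60),(20,255,255),(340,270,410,340),.0275,"tub"),(c2,(0,120,40),(20,255,255),(245,138,287,180),.0275,"tub"),(c1,(0,0,0),(180,255,70),(270,342,345,390),.004,"tweez"),(c2,(0,0,0),(180,255,70),(282,130,315,155),.004,"tweez")):
    u,s=cen(mask(c,lo,hi,r));print(n,u,s,at(c,u,z))
E
python3 rack.py
```

```text
side front mid [ 0.60744232 -0.02163059] yaw deg 0.5727352290748506 resid mm [[0.2, -1.5], [-0.4, -0.5], [-0.5, -0.4], [0.5, 1.3], [0.4, 0.1], [0.1, 0.0], [-0.4, 1.0]] span 0.2614778520270439
scene front mid [ 0.60871226 -0.01853943] yaw deg 0.4873742457944133 resid mm [[0.4, -0.7], [-0.2, -0.9], [0.2, -0.2], [-0.2, 0.1], [-0.6, 0.1], [0.1, 0.2], [0.4, 1.3]] span 0.2620796235429465
mean front mid [ 0.60807729 -0.02008501] yaw deg 0.530037260530274 resid mm [[0.3, -1.1], [-0.3, -0.7], [-0.1, -0.3], [0.2, 0.7], [-0.1, 0.1], [0.1, 0.1], [-0.0, 1.1]] span 0.26177868923530384
[[0.607, 0.1116, 0.038], [0.6068, 0.0676, 0.0385], [0.6074, 0.024, 0.0382], [0.6082, -0.0192, 0.0391], [0.6083, -0.0638, 0.0385], [0.6089, -0.108, 0.0383], [0.6092, -0.1511, 0.0381]]
tub [376.53825996 303.47327044] [ 353  275   50   60 1908] [ 0.63766703 -0.22675855  0.0275    ]
tub [266.08074534 157.23395445] [253 144  26  31 483] [ 0.63259096 -0.23916649  0.0275    ]
tweez [303.88632619 366.78583196] [273 345  66  44 607] [ 0.51811592 -0.28100241  0.004     ]
tweez [296.43877551 142.8877551 ] [284 135  26  17  98] [ 0.52450117 -0.27783153  0.004     ]
```

The rack front middle is at about (0.608, -0.020) with a yaw of about +0.5°, and the tin at about (0.520, 0.014). I'll turn the tool in line with the rack and part the fingers, so that only one fingertip passes over the dividers.

```bash
python3 -m pendant '[[[0,0,0],-9.4],[[0,0,0],-9.4],[[0,0,0],-9.4],[[0,0,0],-9.4],[[0,0,0],-9.4],[[0,0,0],-9.4],[[0,0,0],-9.4],[[0,0,0],0]]' 40 20; python3 -c "
from h import *
o=robot.get_obs();print(o['position'],Rn.from_quat(o['tool_rot']).as_matrix().round(4),o['ft_force'],o['grip_width'])"
```

```text
time: 1.3
position: [0.2616, -0.5675, 0.2445]
tool_rot: [1.0, 0.004, -0.0, -0.0]
ft_force: [-0.0, -0.3, 0.6]
grip_width: 0.0405
[ 0.2615925  -0.56754709  0.24449479] [[ 1.0e+00  7.6e-03 -0.0e+00]
 [ 7.6e-03 -1.0e+00  1.0e-04]
 [-0.0e+00 -1.0e-04 -1.0e+00]] [-0.04768214 -0.27064768  0.63435551] 0.040535779023919284
```

```bash
python3 -m pendant '[[[34,-42,0],0],[[34,-42,0],0],[[34,-42,0],0],[[34,-42,0],0],[[34,-42,0],0],[[34,-42,0],0],[[34,-42,0],0],[[34,-42,0],0]]'; python3 -m pendant '[[[34,-42,0],0],[[34,-42,0],0],[[0,0,30],0],[[0,0,40],0],[[0,0,40],0],[[0,0,40],0],[[0,0,15],0],[[0,0,0],0]]'
```

```text
time: 2.3
position: [0.5315, -0.2276, 0.2447]
tool_rot: [1.0, 0.003, 0.0, 0.0]
ft_force: [-0.2, -1.0, -0.2]
grip_width: 0.0395
time: 3.3
position: [0.5973, -0.1443, 0.0789]
tool_rot: [1.0, 0.004, -0.001, -0.0]
ft_force: [-0.3, 0.8, 0.0]
grip_width: 0.0399
```

```bash
python3 -m pendant '[[[7,8,4],0],[[0,0,8],0],[[0,0,0],0]]'; python3 -m pendant '[[[0,0,2],0],[[0,0,0],0]]';
```

```text
time: 3.68
position: [0.6046, -0.1525, 0.0676]
tool_rot: [1.0, 0.004, -0.0, -0.0]
ft_force: [0.4, 0.5, -0.3]
grip_width: 0.0397
time: 3.92
position: [0.6045, -0.1522, 0.0656]
tool_rot: [1.0, 0.005, -0.0, -0.0]
ft_force: [-0.5, 0.4, -0.2]
grip_width: 0.04
```

```bash
python3 -c "
from h import *
for n in('side','scene'):
    c=camera(n);x0,y0,w,h=(270,140,160,150) if n=='side' else (225,120,160,150)
    cv2.imwrite(f'pics/{n}2.png',cv2.resize(cv2.convertScaleAbs(c['pixels'][y0:y0+h,x0:x0+w],alpha=1.5),None,fx=4,fy=4,interpolation=cv2.INTER_CUBIC))"
```

```text
(no output)
```

View pics/side2.png

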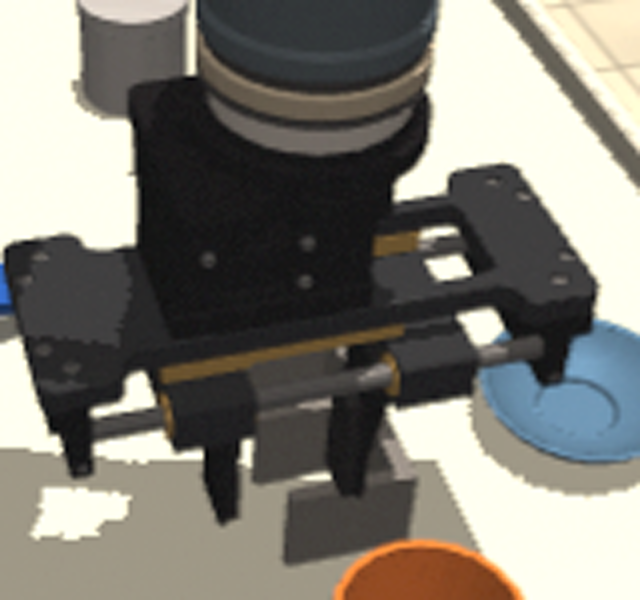

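One fingertip, at crop (350,490), stands over the end wall's top edge. The other, at (225,515), is clear in front of the rack, and the tub is untouched. I'll descend slowly to contact.

```bash
for i in 1; do python3 -m pendant '[[[0,0,2],0],[[0,0,0],0]]'; python3 -m pendant '[[[0,0,1.5],0],[[0,0,0],0]]'; done; python3 -m pendant '[[[0,0,1],0],[[0,0,0],0]]'
```

```text
time: 4.28
position: [0.6045, -0.1523, 0.0634]
tool_rot: [1.0, 0.005, -0.0, -0.0]
ft_force: [0.7, 0.1, -0.2]
grip_width: 0.0402
time: 4.53
position: [0.6048, -0.1523, 0.0624]
tool_rot: [1.0, 0.005, 0.0, 0.0]
ft_force: [-0.9, 1.0, 3.2]
grip_width: 0.0399
time: 4.78
position: [0.6049, -0.1524, 0.0622]
tool_rot: [1.0, 0.005, 0.0, 0.0]
ft_force: [-1.2, 0.2, 8.4]
grip_width: 0.04
```

Contact with divider 7: 8 N, top at TCP z = 0.0622. Next is divider 6, then 5.

```bash
python3 -m pendant '[[[0,0,-4],0],[[0,-22,0],0],[[0,-22,0],0],[[0,0,0],0],[[0,0,3],0],[[0,0,1],0],[[0,0,0],0],[[0,0,0],0]]'
```

```text
time: 5.78
position: [0.6046, -0.1078, 0.0622]
tool_rot: [1.0, 0.004, 0.0, -0.001]
ft_force: [-1.5, 4.8, 8.1]
grip_width: 0.04
```

```bash
python3 -m pendant '[[[0,0,-4],0],[[0,-22,0],0],[[0,-22,0],0],[[0,0,0],0],[[0,0,3],0],[[0,0,1],0],[[0,0,0],0],[[0,0,0],0]]'
```

```text
time: 6.78
position: [0.6041, -0.0638, 0.0622]
tool_rot: [1.0, 0.004, 0.0, -0.001]
ft_force: [-1.4, 3.9, 9.0]
grip_width: 0.0398
```

All three are touched: 8.4, 8.1 and 9.0 N at the same height. Now I'll lift off, close the fingers and go to the tin's left side.

```bash
python3 -m pendant '[[[0,0,-40],0],[[0,0,-30],0],[[-28,-40,0],0],[[-28,-40,0],0],[[-28,-40,0],0],[[0,0,0],0],[[0,0,0],0],[[0,0,0],0]]' 0 10;  python3 -m pendant '[[[0,0,0],0]]'; python3 -c "
from h import *
for n,r in(('scene',(340,190,375,225)),('side',(250,195,290,230))):
    c=camera(n);m=mask(c,(105,110,40),(130,255,255),r)
    if m.any():
        u,s=cen(m);print(n,u,s,at(c,u,.022))
    cv2.imwrite(f'pics/{n}3.png',cv2.convertScaleAbs(c['pixels'],alpha=1.4))"
```

```text
time: 7.78
position: [0.5202, 0.0537, 0.1311]
tool_rot: [1.0, 0.004, 0.001, 0.0]
ft_force: [0.2, -0.6, -0.0]
grip_width: 0.0005
time: 7.9
position: [0.5196, 0.0539, 0.131]
tool_rot: [1.0, 0.004, 0.0, 0.0]
ft_force: [-0.2, -0.2, 0.5]
grip_width: 0.0004
scene [356.35849057 203.94339623] [352 201  11   8  53] [0.52108072 0.01324644 0.022     ]
side [268.59627329 211.86956522] [261 206  16  13 161] [0.51946623 0.01210678 0.022     ]
```

```bash
python3 -m pendant '[[[0,0,35],0],[[0,0,35],0],[[0,0,25],0],[[0,0,6],0],[[0,4,0],0],[[0,4,0],0],[[0,4,0],0],[[0,0,0],0]]';  python3 -m pendant '[[[0,5,0],0],[[0,7,0],0],[[0,7,0],0],[[0,7,0],0],[[0,7,0],0],[[0,7,0],0],[[0,7,0],0],[[0,0,0],0]]'; python3 -c "
from h import *
for n,r in(('scene',(330,170,380,225)),('side',(250,195,300,270))):
    c=camera(n);m=mask(c,(105,110,40),(130,255,255),r)
    if m.any():
        u,s=cen(m);print(n,u,s,at(c,u,.022))
    cv2.imwrite(f'pics/{n}4.png',cv2.convertScaleAbs(c['pixels'],alpha=1.4))"
```

```text
time: 9.0
position: [0.5193, 0.0424, 0.0307]
tool_rot: [1.0, 0.004, 0.001, 0.0]
ft_force: [-0.5, -0.5, -0.1]
grip_width: 0.0006
time: 10.0
position: [0.5194, -0.0049, 0.03]
tool_rot: [1.0, 0.004, 0.0, 0.0]
ft_force: [-0.1, 0.6, -0.4]
grip_width: 0.0003
scene [344.5 196. ] [344 196   2   1   2] [ 0.5308147  -0.02218995  0.022     ]
side [272.85082873 228.37016575] [265 222  16  14 181] [ 0.51988141 -0.03272124  0.022     ]
```

View pics/side4.png

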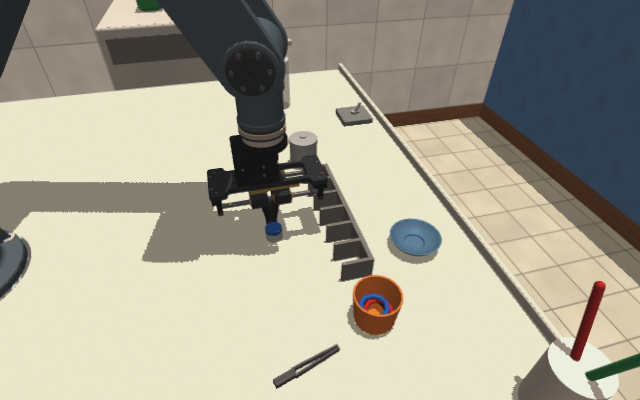

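The tin stands upright at side pixel (273,228), with the finger behind it. It needs about 11 mm more sideways to line up with the gap.

```bash
python3 -m pendant '[[[0,4,0],0],[[0,4,0],0],[[0,3,0],0],[[0,0,0],0],[[0,0,0],0]]'; python3 -c "
from h import *
for n,r in(('side',(250,195,300,270)),):
    c=camera(n);u,s=cen(mask(c,(105,110,40),(130,255,255),r));print(n,u,s,at(c,u,.022))"
```

```text
time: 10.72
position: [0.5194, -0.0152, 0.0301]
tool_rot: [1.0, 0.005, -0.0, 0.0]
ft_force: [0.2, 0.7, -0.8]
grip_width: 0.0007
side [273.91489362 232.20744681] [266 225  17  15 188] [ 0.5200969  -0.04258619  0.022     ]
```

```bash
python3 -m pendant '[[[0,1.5,0],0],[[0,0,0],0],[[0,-12,0],0],[[0,0,-30],0],[[0,0,-20],0],[[-40,15,0],0],[[0,24,0],0],[[0,0,0],0]]'; python3 -c "
from h import *
for n,r in(('scene',(330,170,380,225)),('side',(250,195,300,270))):
    c=camera(n);m=mask(c,(105,110,40),(130,255,255),r)
    if m.any(): u,s=cen(m);print(n,u,s,at(c,u,.022))"
```

```text
time: 11.78
position: [0.48, -0.0445, 0.0803]
tool_rot: [1.0, 0.004, 0.001, 0.0]
ft_force: [0.3, -0.5, -0.7]
grip_width: 0.0006
scene [343.65432099 189.62962963] [338 186  12   9  81] [ 0.52111069 -0.04100723  0.022     ]
side [274.15591398 232.66666667] [266 226  17  14 186] [ 0.52031307 -0.04380028  0.022     ]
```

```bash
python3 -m pendant '[[[0,-2,20],0],[[0,0,24],0],[[0,0,6],0],[[0,0,0],0],[[5,0,0],0],[[5,0,0],0],[[6,0,0],0],[[6,0,0],0]]'; python3 -m pendant '[[[6,0,0],0],[[6,0,0],0],[[6,0,0],0],[[6,0,0],0],[[0,0,0],0]]';python3 -c "
from h import *
for n,r in(('scene',(300,170,380,225)),('side',(250,195,345,270))):
    c=camera(n);m=mask(c,(105,110,40),(130,255,255),r)
    if m.any(): u,s=cen(m);print(n,u,s,at(c,u,.022))"
```

```text
time: 12.88
position: [0.5019, -0.0418, 0.0303]
tool_rot: [1.0, 0.005, -0.0, 0.0]
ft_force: [-1.0, -0.6, 1.1]
grip_width: 0.0005
time: 13.5
position: [0.5267, -0.0418, 0.0301]
tool_rot: [1.0, 0.005, 0.001, 0.0]
ft_force: [-0.3, -1.0, -0.5]
grip_width: 0.0001
scene [331.92424242 195.        ] [327 191  12   9  66] [ 0.55451254 -0.04014314  0.022     ]
side [292.15469613 229.57458564] [284 223  17  14 181] [ 0.55205392 -0.04385844  0.022     ]
```

```bash
python3 -m pendant '[[[6,0,0],0],[[6,0,0],0],[[6,0,0],0],[[6,0,0],0],[[6,0,0],0],[[6,0,0],0],[[6,0,0],0],[[0,0,0],0]]';python3 -c "
from h import *
for n,r in(('scene',(280,170,380,225)),('side',(250,195,365,270))):
    c=camera(n);m=mask(c,(105,110,40),(130,255,255),r)
    if m.any(): u,s=cen(m);print(n,u,s,at(c,u,.022))"
```

```text
time: 14.6
position: [0.5685, -0.0413, 0.0301]
tool_rot: [1.0, 0.005, 0.001, 0.0]
ft_force: [-0.6, -0.5, -0.0]
grip_width: 0.0006
scene [316.70967742 201.08064516] [311 198  12   9  62] [ 0.59517109 -0.04149544  0.022     ]
side [315.57142857 225.44      ] [308 219  16  14 175] [ 0.59427242 -0.04366699  0.022     ]
```

The tin is on line with the gap. I'll push it in and watch the force for the back wall.

```bash
python3 -m pendant '[[[6,0,0],0],[[6,0,0],0],[[6,0,0],0],[[6,0,0],0],[[6,0,0],0],[[4,0,0],0],[[0,0,0],0]]'; python3 -m pendant '[[[2,0,0],0],[[0,0,0],0]]'; python3 -m pendant '[[[2,0,0],0],[[0,0,0],0]]'; python3 -m pendant '[[[2,0,0],0],[[0,0,0],0]]'
```

```text
time: 15.58
position: [0.6021, -0.0409, 0.0301]
tool_rot: [1.0, 0.005, 0.0, 0.0]
ft_force: [0.8, -0.8, -0.8]
grip_width: 0.0004
time: 15.82
position: [0.6036, -0.0409, 0.03]
tool_rot: [1.0, 0.005, -0.0, 0.0]
ft_force: [0.1, -0.2, 0.9]
grip_width: 0.0009
time: 16.08
position: [0.6058, -0.0409, 0.0301]
tool_rot: [1.0, 0.005, 0.0, 0.0]
ft_force: [0.0, 0.9, 0.2]
grip_width: 0.0003
time: 16.32
position: [0.608, -0.0409, 0.0301]
tool_rot: [1.0, 0.005, 0.0, 0.0]
ft_force: [-0.1, -0.1, -0.2]
grip_width: 0.0008
```

```bash
python3 -m pendant '[[[1.5,0,0],0],[[0,0,0],0]]'; python3 -m pendant '[[[1.5,0,0],0],[[0,0,0],0]]';  python3 -m pendant '[[[1,0,0],0],[[0,0,0],0]]'
```

```text
time: 16.58
position: [0.6093, -0.0408, 0.03]
tool_rot: [1.0, 0.005, 0.0, 0.0]
ft_force: [-0.6, 1.0, -0.1]
grip_width: 0.0007
time: 16.82
position: [0.6109, -0.0408, 0.03]
tool_rot: [1.0, 0.005, 0.0, 0.0]
ft_force: [-0.2, 0.5, 0.5]
grip_width: 0.0006
time: 17.08
position: [0.6116, -0.0408, 0.03]
tool_rot: [1.0, 0.005, -0.0, -0.0]
ft_force: [-1.1, -0.0, -0.1]
grip_width: 0.0003
```

```bash
python3 -m pendant '[[[1,0,0],0],[[0,0,0],0]]'; python3 -c "
from h import *
for n,r in(('scene',(280,170,380,240)),('side',(250,195,375,270))):
    c=camera(n);m=mask(c,(105,110,40),(130,255,255),r)
    if m.any(): u,s=cen(m);print(n,u,s,at(c,u,.022))"
```

```text
time: 17.32
position: [0.6117, -0.0407, 0.03]
tool_rot: [1.0, 0.005, -0.001, -0.0]
ft_force: [-4.1, -1.2, 2.5]
grip_width: 0.0006
scene [300.11764706 206.20588235] [296 204  11   6  34] [ 0.63602144 -0.04704789  0.022     ]
side [338.72289157 218.42168675] [332 215  15   8  83] [ 0.6392867  -0.03608374  0.022     ]
```

The back wall is reached, with the force at -4 N. I'll back straight out, rise clear and look.

```bash
python3 -m pendant '[[[-10,0,0],0],[[-25,0,0],0],[[-40,0,0],0],[[0,0,-40],0],[[-40,0,-45],0],[[-40,0,-45],0],[[0,0,0],0]]'; python3 -c "
from h import *
for n,r in(('scene',(280,170,380,240)),('side',(250,195,375,270))):
    c=camera(n);m=mask(c,(105,110,40),(130,255,255),r)
    if m.any(): u,s=cen(m);print(n,u,s,at(c,u,.022))
    for lo,hi,r2,nm in(((0,150,60),(20,255,255),(340,270,410,340),'tub'),((0,0,0),(180,255,70),(270,342,345,390),'tw')) if n=='side' else (((0,120,40),(20,255,255),(245,138,287,180),'tub'),):
        print(nm,cen(mask(c,lo,hi,r2)))
    x0,y0,w,h=(260,100,200,150) if n=='side' else (225,130,200,150)
    cv2.imwrite(f'pics/{n}5.png',cv2.resize(cv2.convertScaleAbs(c['pixels'][y0:y0+h,x0:x0+w],alpha=1.5),None,fx=4,fy=4,interpolation=cv2.INTER_CUBIC))"
```

```text
time: 18.3
position: [0.4565, -0.042, 0.1627]
tool_rot: [1.0, 0.004, 0.002, 0.001]
ft_force: [0.8, -1.0, 0.2]
grip_width: 0.0008
scene [300.54347826 205.89130435] [296 203  10   7  46] [ 0.63471327 -0.04740965  0.022     ]
tub (array([266.24791667, 157.36875   ]), array([253, 144,  26,  31, 480], dtype=int32))
side [337.28431373 218.55882353] [330 215  17   8 102] [ 0.6366633  -0.03580361  0.022     ]
tub (array([376.25665025, 303.72463054]), array([ 353,  275,   50,   60, 2030], dtype=int32))
tw (array([304.33333333, 366.68100358]), array([273, 345,  66,  43, 558], dtype=int32))
```

View pics/side5.png

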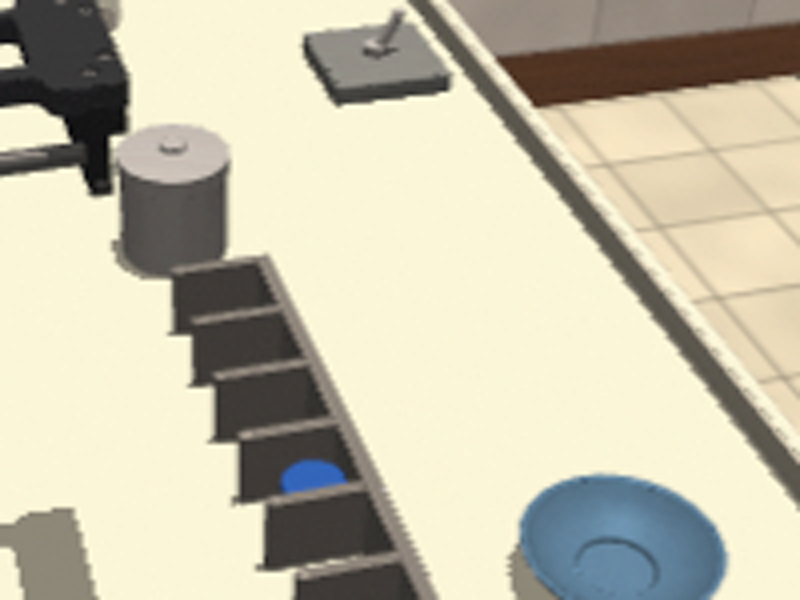

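View pics/scene5.png

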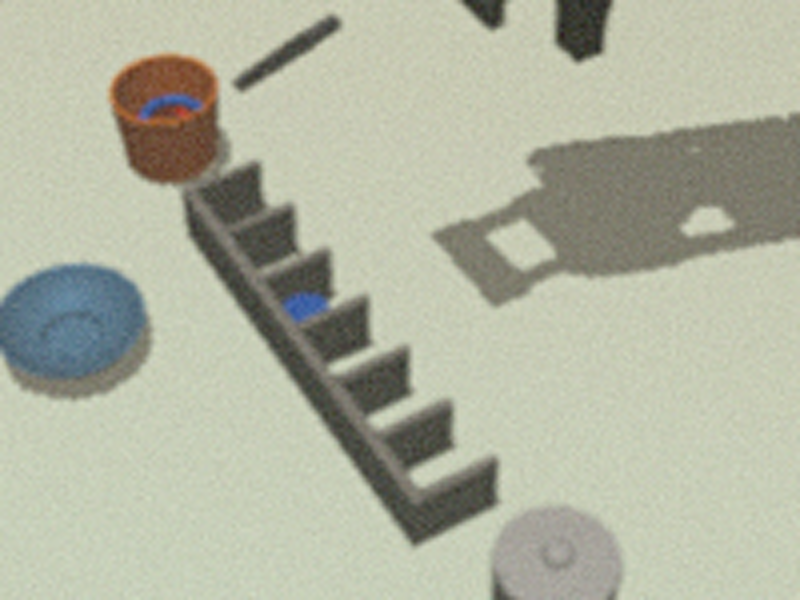

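In both views the blue lid (side crop (313,475), scene crop (305,308)) is between dividers 5 and 4, against the back wall. The tub and tweezers centroids have moved less than 1 px.

```bash
python3 -c "
from rig import order
print(order.hand_in())"
```

```text
the job is handed in; nothing more can be done
None
```

The tin is in the third gap from the orange tub's end, right back against the back wall, and the job was handed in at about 18 s.

- **Touching:** The tub stands at the -y end, so I counted from there. One fingertip touched dividers 7, 6 and 5 in turn, at 8.4, 8.1 and 9.0 N. It lifted about 4 mm between tops rather than sliding. The tin was measured in the same place afterwards, within about 2 mm.
- **Pushing:** With the fingers closed, I pushed the tin about 56 mm to the right, then about 117 mm straight into the gap between dividers 5 and 4, until the force rose to 4 N. It was never gripped or lifted.
- **Last checks:** Both pictures show the lid between dividers 5 and 4 and no sign of tilt. Its rack x came out at about 28 mm, and touching the wall is 30 mm.
- **Other objects:** The tub and tweezers shifted less than 1 pixel. I checked the canister and dish only by eye.
- **Disagreement:** The two cameras put the tin's y 12 mm apart at the end (-36 and -47 mm), because the dividers hide part of the lid from each. Their mean, about -42 mm, is the middle of the gap.

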